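Open the panel board one notch and load a small painting panel

ROBOT

A 7-joint arm with a two-finger parallel gripper is mounted at the origin on the work surface. World frame = base frame: x ahead of the robot, y to its left, z up, the work surface at z = 0. Lengths are in m, angles in rad, forces in N, time in s.
With the tool pointing down it reaches from about 0.4 to 0.85 m from the base axis. Payload 6.9 kg.
Tool frame: the origin (TCP) lies midway between the tips of the shut fingers; the grasp point (between the pads) lies behind it (ctrl.pinch_z is the z of the grasp point in the tool frame, in m); z points along the fingers, y is the direction in which the jaws open and shut (so a half turn about z gives the same grasp; the last joint's range is limited). The gripper opens to 85 mm and grips with 20 to 120 N. Pads are 22 mm wide; open, the fingers measure 114 mm over their backs; the gripper's body (76 mm by 85 mm) begins 54 mm behind the grasp point. The pads swing forward as they close: fully open they stand 13 mm farther back than shut.
Start: joints at [-1.109, 0.507, -0.238, 1.5, 0.126, 1.149, -0.155], TCP at [0.218, 0.586, 0.231] pointing down, gripper open.
Joint ranges: [-3.08, 3.08], [-0.24, 2.05], [-1.43, 1.35], [0, 2.5], [-1.52, 4.66], [0.17, 1.96], [-2.89, 2.89]. Speed limits (rad/s): [2.39, 2.39, 3.14, 3.14, 3.14, 3.14, 3.14].

INTERFACE

Orientations are given as a unit quaternion [w, x, y, z].
In Python, from station import ctrl, get_state, vision, ticket, models gives the robot as it stands. Calls block until the motion is done:
- ctrl.movep(position, orientation): joint-space move of the TCP to a pose.
- ctrl.movel(position, frame=None, max_speed=0.15): straight line of the TCP; frame=None keeps the orientation; max_speed is the mean speed in m/s.
- ctrl.set_joints(angles): joint-space move.
- ctrl.ungrasp() and ctrl.close_gripper(force=None): open the fingers fully, or close them until they stop; force is the grip in N (None keeps the last).
- ctrl.pause(seconds).
- ctrl.ik(position, orientation): joint angles nearest the present ones, or None.
- get_state(): the state.
- vision.grab_frame(name): name is "scene" or "top"; returns (picture, depth): 384x512x3 uint8, blue, green, red; 384x512 float32, m along the optical axis (not along the pixel's ray), 0 where there is no reading.
- vision.camera_info(name): a dict with "mtx" (3x3 intrinsics, pixels), "dist_coeffs" ([k1, k2, p1, p2, k3] as OpenCV has them; the pictures are not rectified), "R" (3x3) and "t" (3): a world point X has camera coordinates R X + t. Camera axes: x right, y down, z forward; pixel columns grow to the right and rows downward; lengths in m; the calibration is good to about 2 mm. A picture is of the moment at which its call begins. camera_info takes no time and is no camera call.
A pose or a line that the arm cannot do raises ctrl.Unreachable and nothing moves.
- ticket.close_job(): hands the job in, once; it reports no verdict.
Trained networks look in the newest picture that a camera, given by its name, has taken for a name from the list of things; names that differ only in an ending like _2 or _b are one class to them, and where a whole thing is asked for, a point or a joint stands for the part that bears it (a point fixed in the world has none). Each returns a list of dicts, best first, with "p" (0 to 1); they miss things now and then, are a little off and sometimes report something else, mostly with a low value. They report only what shows in the picture. A call takes as long as a camera call. They do not tell look-alikes from the thing itself.
- models.recognise(camera, target): "point" ([column, row] in pixels, amid what is visible of it).
- models.masks_of(camera, target): "mask" (384x512 bool, what is visible of it) and "point" ([column, row] in pixels, amid what is visible of it).
The state is a dict: "time": time; "qpos": joint angles; "qd": joint speeds; "tau": joint torques, N m; "tcp_pos": TCP position; "eef_rot": TCP orientation; "contact_force": force on the tool from outside, world axes, zero at the start; "wrist_torque": the same for the moment, N m; "width": finger opening in m.
Only numpy, scipy, OpenCV 4.12 (cv2) and the standard library are available. Lean on these libraries where they do the work, as an engineer would, in place of code of your own. Each camera call takes 0.05 s, during which the arm holds its last target.

TASK

The small wooden painting panel is too long for the gap on the painter's clamp board. Squeeze the latch tab on the stop's grip, slide the stop away from the fence to the very next notch (never past it) and let it lock there; then lay the panel flat on the cork strip between fence and stop, lengthwise and square to the board, and let go. Leave the sharpener, the eraser and the palette where they are.

Things in the scene. Friction and masses are not known exactly. Their poses are not given: they have to be found in the camera images.
- board: Painter's clamp board, fixed: plywood 200 (x) x 360 (y) x 12 mm thick; origin at the centre of its underside, on the table. Its +y is the direction in which the stop opens. A flush cork strip 70 mm wide runs along y, its middle line at x = -35 mm. A closed aluminium rail 30 mm wide runs along y at x = +60 mm, its top 30 mm above the table.
- fence (a point): Point on the face of the board's wooden fence that looks to the gap, over the cork's middle line, at its foot (12 mm above the table). Board frame: x = -35, y = -150 mm. The fence is a bar 120 mm long across the cork, 15 mm thick, 22 mm high above the board.
- stop (a joint): Travel of the stop along the rail from the home notch, along the board's +y, m, 0 to 0.095; it starts at 0 to 0.002, locked. Notches are on an adjustable strip hidden in the rail: the next lies somewhere 32 to 48 mm from home, a further one 40 mm beyond it. A notch leaves about 2 mm of play each way. The slide's friction is 2 to 4 N.
- tab (a joint): Travel of the latch tab towards the lug, m: 0 sprung out (latched in a notch), 0.007 fully pressed (spring 4 N at first, 8 N at the end). Over 5 mm frees the stop. Let go between notches it rests at about 0.005: the latch rides on the strip, the stop still slides when pushed, and at a notch the tab snaps out to 0 and the stop locks both ways.
- stop_grip (a point): Top of the stop's grip (81 mm above the table), midway across its 30 mm width (x) with the tab out; axes as the board's, moves with the stop. Two upright plates: fixed black lug at -x, 12 mm thick, 34 mm long (y), 40 mm high; thinner steel latch tab at +x, 8 mm thick, 26 mm long, 4 mm lower. Squeezing moves only the tab, to -x (23 mm over both). See stop_saddle.
- stop_saddle (a point): Centre of the top of the stop's flat steel saddle, 50 x 50 mm, 41 mm above the table, on which the grip's two plates stand; it straddles the rail and moves with the stop. Around the plates nothing stands higher than the saddle.
- stop_blade (a point): Upper edge of the stop's aluminium blade (12 mm thick, 15 to 41 mm above the table, reaching from the saddle across the cork), on its face that looks to the fence, over the cork's middle line. The panel's gap runs from the fence's face to this face: about 90 mm at home, 120 to 140 mm at the next notch.
- panel: Loose painting panel, pale wood with a white paper face up: 50 (x) x 110 (y) x 18 mm (z), 50 to 100 g; origin at the centre of its underside, lying flat on the table; its y axis is its length.
- sharpener: Bystander: blue round pencil sharpener, 42 mm across, 36 mm high; origin at the centre of its underside.
- eraser: Bystander: white eraser 26 x 58 x 14 mm; origin at the centre of its underside.
- palette: Bystander: white ceramic flower palette with round wells, 124 mm across, 13 mm high; origin at the centre of its underside.
Things that resemble listed ones, but are neither listed nor needed, are in the scene too. Of the things that look like the panel, take the one that is nearest to the robot's base at the start.

How it is judged:
On the way:
1. the stop is locked in the next notch, the latch sprung out (value of joint stop between 0.028 and 0.052 m and value of joint tab below 0.0015 m), for 0.2 s.
At the end, for the whole second after the job is handed in: Stop locked in the next notch (28 to 52 mm from home, tab sprung out to within 1.5 mm); panel released, at rest, flat (3 degrees) on the board between fence and stop, its middle within 15 mm of the cork's middle line, its length within 10 degrees of the board's y axis (all of step 1 and height (world z) of panel between 0.009 and 0.015 m and angle between panel's own z axis and vertical below 0.05 rad and y of panel in the frame of board above -0.1 m and y of panel in the frame of stop_blade below -0.05 m and x of panel in the frame of board between -0.05 and -0.02 m and angle between the y axis of panel and the y axis of board, either way round below 0.17 rad and linear speed of panel below 0.02 m/s); the robot touches nothing.
It fails at once if the stop is slid past the next notch (value of joint stop above 0.06 m).
It fails at once if a bystander is moved by more than 3 cm (distance of any of sharpener, eraser, palette from where it was at the start of the episode above 0.03 m).
It also fails if it takes over 58 s, if anything falls off the work surface, if the arm or the gripper's body presses on something with over 40 N, if the wrist force passes 120 N, or if a joint passes its speed limit or range.

## Working session

There is one attempt and no reset: what is moved stays moved. The work goes in short steps, each a Python script; the robot and the scene stay as the last script left them, time stands still between calls to the robot, and variables do not carry over. Pictures are saved under pics/ and viewed, and the job is handed in when it is done.

```bash
ls; mkdir -p pics; python3 - <<'E'
from station import ctrl,get_state,vision,models
import cv2,numpy as np
print(get_state(), ctrl.pinch_z)
for n in ["scene","top"]:
    im,d=vision.grab_frame(n); cv2.imwrite(f"pics/{n}0.png",im); np.save(f"pics/{n}0d.npy",d)
    ci=vision.camera_info(n); print(n,ci)
    for t in ["board","stop_grip","stop_blade","panel","sharpener","eraser","palette"]:
        print(t,[(r["point"],round(r["p"],2)) for r in models.recognise(n,t)])
print(get_state()["time"])
E
```

```text
pics
{'time': 0.0, 'qpos': array([-1.10850647,  0.50834135, -0.23752607,  1.50113507,  0.12571068,
        1.14888768, -0.15482027]), 'qd': array([-4.45820322e-04, -6.59869548e-04, -6.99595043e-04, -3.29992692e-05,
        1.95876026e-03,  5.61590047e-04,  3.47865572e-05]), 'tau': array([-3.49872862e-04, -6.20567679e+01, -2.18672141e+00, -2.49652487e+01,
        1.27194368e-02,  1.18198246e-02, -2.41335033e-05]), 'tcp_pos': array([0.21819327, 0.58514314, 0.23042676]), 'eef_rot': array([-1.37915801e-04,  1.77448756e-01,  9.84129639e-01, -8.79572045e-04]), 'contact_force': array([ 0.36431109, -0.12876255, -0.09735811]), 'wrist_torque': array([0.02835151, 0.04419759, 0.03429577]), 'width': 0.08532875412189282} -0.0187
scene {'mtx': array([[451.87490276,   0.        , 256.62215463],
       [  0.        , 451.87490276, 189.38639003],
       [  0.        ,   0.        ,   1.        ]]), 'dist_coeffs': array([-0.0150968,  0.       ,  0.       ,  0.       ,  0.       ]), 'R': array([[-0.75188738,  0.65928716, -0.00240925],
       [ 0.53959505,  0.61327599, -0.57682731],
       [-0.3788173 , 
[... 442 characters left out ...]
,   0.        , 252.517369  ],
       [  0.        , 466.19783879, 190.86380379],
       [  0.        ,   0.        ,   1.        ]]), 'dist_coeffs': array([0.0180773, 0.       , 0.       , 0.       , 0.       ]), 'R': array([[ 0.01083597, -0.999936  ,  0.00325088],
       [-0.99719325, -0.011047  , -0.07405123],
       [ 0.07408241, -0.00243933, -0.99724914]]), 't': array([0.09452672, 0.65642094, 1.44861114])}
board [([247.7, 222.0], 0.7)]
stop_grip [([257.3, 205.2], 0.92)]
stop_blade []
panel [([366.1, 236.3], 0.83), ([357.1, 140.9], 0.78), ([361.5, 188.8], 0.76)]
sharpener [([242.0, 151.2], 0.43)]
eraser [([311.7, 150.7], 0.59), ([247.6, 223.1], 0.34)]
palette [([118.4, 261.3], 0.75)]
0.8
```

View pics/scene0.png

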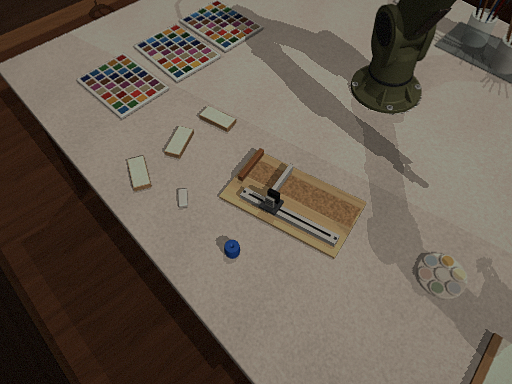

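View pics/top0.png

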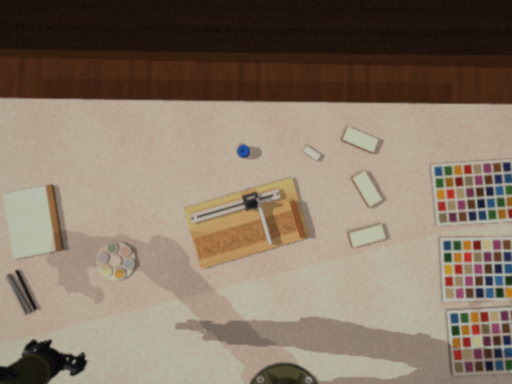

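The top picture shows the board at (247,222), with the fence at its right end near (300,220) and the stop at (250,202). There are three panels, and the one at (366,236) is nearest the base. The sharpener is at (243,151), the eraser at (312,153) and the palette at (117,261).

```bash
cat > h.py <<'E'
from station import ctrl,get_state,vision,models,ticket
import cv2,numpy as np
from scipy.spatial.transform import Rotation as Ro
def ray(n,px):
    c=vision.camera_info(n); px=np.asarray(px,float).reshape(-1,1,2)
    u=cv2.undistortPoints(px,c["mtx"],c["dist_coeffs"]).reshape(-1,2)
    return c,np.c_[u,np.ones(len(u))]
def at_z(n,px,z):
    c,r=ray(n,px); o=-c["R"].T@c["t"]; d=r@c["R"]
    return o+d*((z-o[2])/d[:,2])[:,None]
def at_depth(n,px,dep):
    c,r=ray(n,px); return (r*np.asarray(dep)[:,None]-c["t"])@c["R"]
def proj(n,X):
    c=vision.camera_info(n); X=np.asarray(X,float).reshape(-1,3)
    return cv2.projectPoints(X,cv2.Rodrigues(c["R"])[0],c["t"],c["mtx"],c["dist_coeffs"])[0].reshape(-1,2)
def maskpts(n,m,d):
    v,u=np.nonzero(m&(d>0)); return at_depth(n,np.c_[u,v],d[v,u])
def rect(P):
    (c,s,a)=cv2.minAreaRect(P[:,:2].astype(np.float32)); return c,s,a
E
python3 - <<'E'
from h import *
for n in ["top","scene"]:
    im,d=vision.grab_frame(n)
    for t in ["board","panel","stop_grip","stop_blade"]:
        for r in models.masks_of(n,t)[:3]:
            P=maskpts(n,r["mask"],d)
            print(n,t,round(r["p"],2),np.round(r["point"],1),r["mask"].sum(),np.median(P,0).round(4),P[:,2].min().round(3),P[:,2].max().round(3))
            m=r["mask"].astype(np.uint8)
            zt={"board":.012,"panel":.018,"stop_grip":.06,"stop_blade":.041}[t]
            v,u=np.nonzero(m)
            Q=at_z(n,np.c_[u,v],zt); print("   rect",np.round(np.hstack([np.ravel(x) for x in rect(Q)]),4))
    x=im[170:280,170:400] if n=="top" else im[100:270,170:380]
    cv2.imwrite(f"pics/{n}_c.png",cv2.resize(x,None,fx=3.4,fy=3.4,interpolation=cv2.INTER_CUBIC))
E
```

```text
top board 0.8 [248.3 225. ] 7149 [0.5568 0.1211 0.0134] -0.005 0.087
   rect [ 0.5574  0.1203  0.2019  0.3604 17.2236]
top panel 0.86 [366.8 235.1] 513 [ 0.5211 -0.2562  0.0191] 0.005 0.028
   rect [ 0.5217 -0.2561  0.0468  0.1099 15.4858]
top panel 0.6 [359.2 140.6] 558 [ 0.8252 -0.2373  0.019 ] -0.003 0.031
   rect [ 8.24400e-01 -2.37200e-01  1.09300e-01  5.52000e-02  6.78166e+01]
top panel 0.59 [363.8 190. ] 568 [ 0.6683 -0.2581  0.019 ] -0.001 0.028
   rect [ 0.6679 -0.2586  0.1089  0.0534 29.9258]
top stop_grip 0.58 [257.5 205.1] 443 [0.6079 0.0905 0.0421] 0.006 0.087
   rect [ 0.5686  0.0875  0.1685  0.0496 18.9793]
top stop_grip 0.57 [244.8 150.6] 140 [0.7827 0.1332 0.0356] -0.002 0.044
   rect [7.77900e-01 1.32700e-01 3.76000e-02 3.74000e-02 4.54568e+01]
top stop_blade 0.85 [255.4 204.2] 433 [0.6082 0.0905 0.0421] 0.006 0.087
   rect [ 0.5684  0.0871  0.1698  0.0523 18.9766]
top stop_blade 0.33 [241.7 150.5] 114 [0.7829 0.1331 0.0364] 0.026 0.044
   rect [0.781  0.1315 0.0349 0.0346 0.657 ]
scene board 0.79 [292.7 203.9] 8091 [0.563  0.1383 0.0136] -0.005 0.085
   rect [ 0.55
[... 250 characters left out ...]
5
   rect [ 0.5597  0.1282  0.2106  0.3587 15.7582]
scene panel 0.69 [216.4 118.9] 569 [ 0.5226 -0.25    0.018 ] -0.005 0.026
   rect [ 0.5224 -0.2505  0.0648  0.1259 15.4135]
scene stop_grip 0.9 [274.1 198.4] 629 [0.6133 0.103  0.0425] 0.012 0.085
   rect [ 0.578   0.0979  0.1738  0.055  21.9724]
scene stop_grip 0.29 [296.6 202.5] 7968 [0.5628 0.1381 0.0137] -0.001 0.085
   rect [ 0.579   0.1453  0.2027  0.3451 16.2019]
scene stop_blade 0.79 [274.4 196.2] 530 [0.6159 0.1064 0.0432] 0.017 0.085
   rect [ 0.5713  0.0883  0.1696  0.0509 22.5637]
scene stop_blade 0.58 [181.3 199.4] 172 [ 0.7826 -0.0778  0.0145] 0.0 0.021
   rect [ 7.89900e-01 -6.16000e-02  6.02000e-02  2.43000e-02  5.44857e+01]
```

View pics/top_c.png

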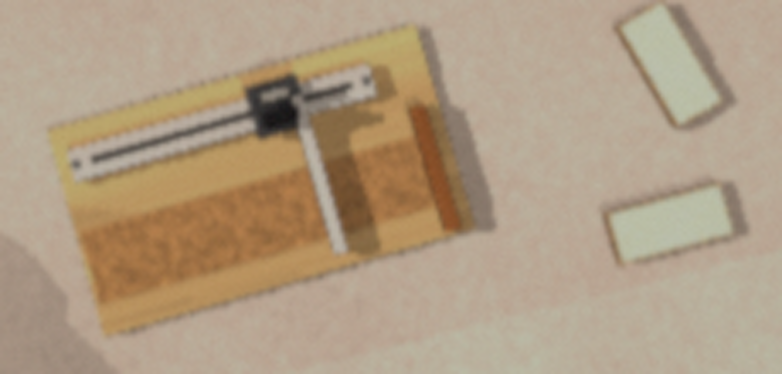

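View pics/scene_c.png

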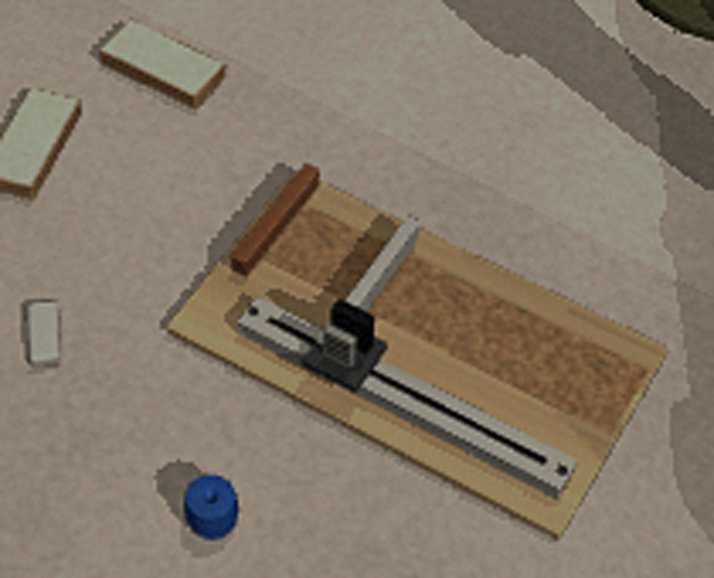

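```bash
cat >> h.py <<'E'
from scipy.optimize import minimize
def box(x0,x1,y0,y1,z0,z1): return np.array([[x,y,z] for x in(x0,x1) for y in(y0,y1) for z in(z0,z1)])
def T(p,X):
    c,s=np.cos(p[2]),np.sin(p[2]); X=np.asarray(X,float).reshape(-1,3)
    return np.c_[p[0]+c*X[:,0]-s*X[:,1],p[1]+s*X[:,0]+c*X[:,1],X[:,2]]
def fit(masks,boxes,p0):
    S=4
    def cost(q):
        p=np.array(p0)+np.array(q)*[.01,.01,.05]; e=0
        for n,m in masks.items():
            M=np.zeros((384*S,512*S),np.uint8)
            for b in boxes:
                h=cv2.convexHull(((proj(n,T(p,b))+.5)*S*16-8).astype(np.int32)); cv2.fillConvexPoly(M,h,255,shift=4)
            A=cv2.resize(M,(512,384),interpolation=cv2.INTER_AREA)/255.
            e+=np.abs(A-m).sum()/m.sum()
        return e
    r=minimize(cost,[0,0,0],method="Nelder-Mead",options=dict(initial_simplex=[[0,0,0],[1,0,0],[0,1,0],[0,0,1]],xatol=.005,fatol=1e-5))
    return np.array(p0)+r.x*[.01,.01,.05],r.fun
E
python3 - <<'E'
from h import *
bm={};pm={}
for n in ["top","scene"]:
    im=cv2.imread(f"pics/{n}0.png"); hsv=cv2.cvtColor(im,cv2.COLOR_BGR2HSV)
    c=tuple(proj(n,[[.557,.121,.012]])[0]); 
    m=((hsv[...,1]>90)&(hsv[...,2]>60)).astype(np.uint8)
    R=np.zeros_like(m);cv2.circle(R,(int(c[0]),int(c[1])),95,1,-1); m&=R
    m=cv2.morphologyEx(m,cv2.MORPH_CLOSE,np.ones((3,3)))
    cs,_=cv2.findContours(m,0,1); k=max(cs,key=cv2.contourArea); M=np.zeros_like(m);cv2.drawContours(M,[k],-1,1,-1); bm[n]=M
    print(n,M.sum())
boards=[box(-.1,.1,-.18,.18,0,.012),box(-.095,.025,-.165,-.15,.012,.034)]
for ms in (bm,{"top":bm["top"]},{"scene":bm["scene"]}):
    p,f=fit(ms,boards,[.557,.121,np.radians(16)]); print(p,np.degrees(p[2]),f)
p,f=fit(bm,boards,[.557,.121,np.radians(16)])
np.save("board.npy",p)
Rz=np.array([[np.cos(p[2]),-np.sin(p[2])],[np.sin(p[2]),np.cos(p[2])]])
for n in ["top","scene"]:
    d=np.load(f"pics/{n}0d.npy"); m=np.zeros((384,512),np.uint8)
    c=proj(n,[[.61,.09,.06]])[0].astype(int); cv2.circle(m,(int(c[0]),int(c[1])),30,1,-1)
    P=maskpts(n,m>0,d); B=np.c_[(P[:,:2]-p[:2])@Rz,P[:,2]]
    for lo,hi in((.065,.075),(.075,.095),(.036,.046)):
        q=B[(B[:,2]>lo)&(B[:,2]<hi)]; print(n,lo,len(q),np.percentile(q,[2,50,98],axis=0).round(4).tolist())
    im=cv2.imread(f"pics/{n}0.png")
    im=cv2.resize(im,None,fx=4,fy=4,interpolation=cv2.INTER_CUBIC)
    for b in boards+[box(.045,.075,-.14,.14,.012,.03),box(.045,.075,-.0655,-.0315,.041,.081),box(-.07,.035,-.06,-.048,.015,.041)]:
        h=cv2.convexHull(((proj(n,T(p,b))+.5)*4).astype(np.int32)); cv2.polylines(im,[h],True,(255,0,255),1)
    c=proj(n,[[.557,.121,.02]])[0]*4; c=c.astype(int)
    cv2.imwrite(f"pics/{n}_fit.png",im[c[1]-280:c[1]+280,c[0]-350:c[0]+350])
E
```

```text
top 7090
scene 6144
[0.55486964 0.12173997 0.29342094] 16.81178134618738 0.3524103689246914
[0.55599012 0.11972804 0.29070293] 16.65605122394884 0.020651566691556735
[0.55342504 0.12258394 0.29344724] 16.813288633807026 0.3220358455882353
top 0.065 9 [[0.0484, -0.0488, 0.0683], [0.0706, -0.0315, 0.074], [0.0731, -0.0251, 0.0749]]
top 0.075 58 [[0.0451, -0.0503, 0.0751], [0.0526, -0.0356, 0.0809], [0.0742, -0.0198, 0.0863]]
top 0.036 263 [[-0.0391, -0.0911, 0.0363], [0.0465, -0.0494, 0.0409], [0.0849, -0.0036, 0.0454]]
scene 0.065 50 [[0.048, -0.0478, 0.0651], [0.0662, -0.0295, 0.0701], [0.075, -0.0152, 0.0747]]
scene 0.075 87 [[0.0434, -0.0472, 0.076], [0.0541, -0.0306, 0.0801], [0.0737, -0.0143, 0.0848]]
scene 0.036 290 [[-0.0607, -0.0565, 0.0363], [0.0549, -0.0445, 0.0416], [0.086, -0.0065, 0.0453]]
```

```bash
python3 - <<'E'
from h import *
bm={}
for n in ["top","scene"]:
    im=cv2.imread(f"pics/{n}0.png"); hsv=cv2.cvtColor(im,cv2.COLOR_BGR2HSV)
    M=np.zeros((384,512),np.uint8)
    c=proj(n,[[.557,.121,.012]])[0]
    m=((hsv[...,1]>(90 if n=="top" else 75))).astype(np.uint8)
    R=np.zeros_like(m);cv2.circle(R,(int(c[0]),int(c[1])),85,1,-1); m&=R
    m=cv2.morphologyEx(m,cv2.MORPH_CLOSE,np.ones((5,5)))
    cs,_=cv2.findContours(m,0,1); k=max(cs,key=cv2.contourArea); cv2.drawContours(M,[k],-1,1,-1); bm[n]=M
    print(n,M.sum()); cv2.imwrite(f"pics/m_{n}.png",M*255)
boards=[box(-.1,.1,-.18,.18,0,.012),box(-.095,.025,-.165,-.15,.012,.034)]
for ms in (bm,{"top":bm["top"]},{"scene":bm["scene"]}):
    p,f=fit(ms,boards,[.557,.121,np.radians(16)]); print(p,np.degrees(p[2]),f)
E
```

```text
top 7090
scene 7792
[0.55496327 0.12176853 0.29308818] 16.79271563740778 0.07488940401999315
[0.55599012 0.11972804 0.29070293] 16.65605122394884 0.020651566691556735
[0.55359642 0.12287302 0.29376777] 16.831653366547958 0.04441407980029795
```

View pics/top_fit.png

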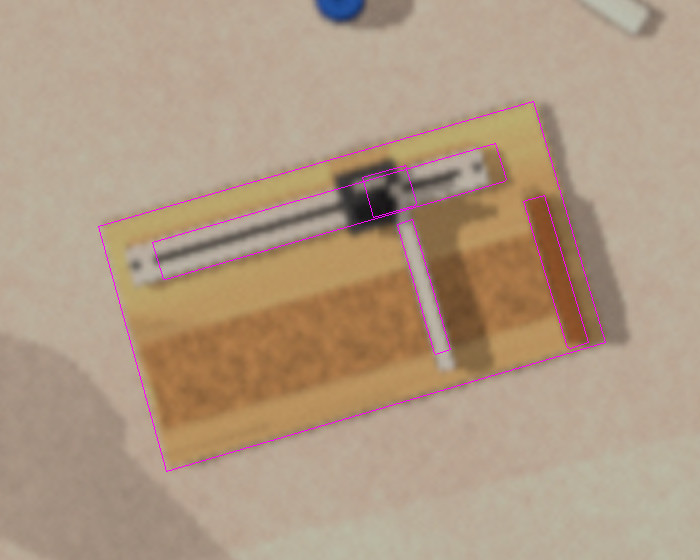

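View pics/scene_fit.png

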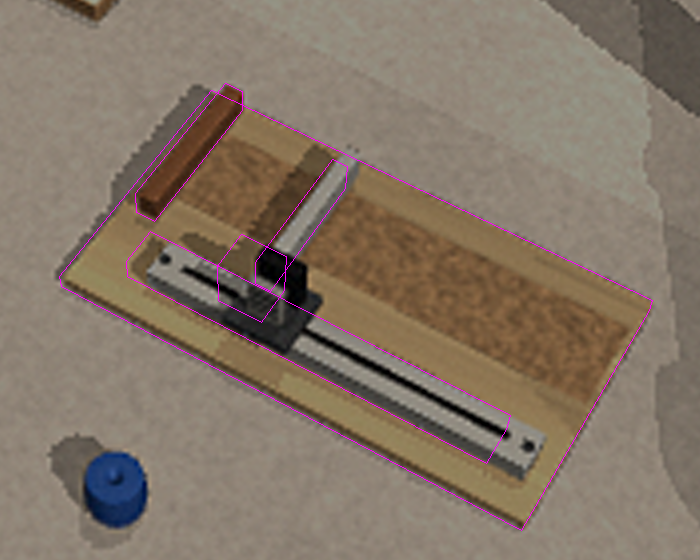

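```bash
python3 - <<'E'
from h import *
pm={}
for n in ["top","scene"]:
    im,d=vision.grab_frame(n)
    r=min(models.masks_of(n,"panel"),key=lambda r:np.linalg.norm(np.median(maskpts(n,r["mask"],d),0)[:2]-[.522,-.255]))
    hsv=cv2.cvtColor(im,cv2.COLOR_BGR2HSV)
    pm[n]=r["mask"].astype(np.uint8); print(n,r["p"],r["point"],pm[n].sum())
for ms in (pm,{"top":pm["top"]},{"scene":pm["scene"]}):
    p,f=fit(ms,[box(-.025,.025,-.055,.055,0,.018)],[.522,-.255,.27]); print(p,np.degrees(p[2]),f)
b=np.array([.555,.1215,.2925]); np.save("board.npy",b)
a=np.pi/2+b[2]; q=[0,np.cos(a/2),np.sin(a/2),0]
for X in ([.0565,-.033,.046],[.0565,-.033,.15],[.05,-.066,.047],[-.035,-.085,.05],[-.035,-.085,.2]):
    w=T(b,X)[0]; print(w.round(3),ctrl.ik(w,q))
print(ctrl.ik([.522,-.254,.02],q),ctrl.ik([.522,-.254,.15],q),get_state()["time"])
E
```

```text
top 0.8 [370.1, 234.7] 572
scene 0.91 [214.5, 120.4] 530
[ 0.51971877 -0.25863318  0.28413491] 16.27973120930194 0.21532800902390248
[ 0.52150962 -0.2608544   0.26135535] 14.9745586179846 0.07382421500068559
[ 0.51738317 -0.25696659  0.30908329] 17.709168024062667 0.07926008139104697
[0.619 0.106 0.046] [-0.27004439  0.69874958  0.10147969  1.70909437 -0.09694112  0.73863016
  0.17204296]
[0.619 0.106 0.15 ] [-0.29273487  0.58044541  0.1381367   1.60862588 -0.0923815   0.95891289
  0.16866467]
[0.622 0.073 0.047] [-0.23183218  0.69717734  0.12677764  1.71292941 -0.12080821  0.73909009
  0.24756213]
[0.546 0.03  0.05 ] [-0.18775516  0.60466332  0.13495279  1.92856394 -0.13262192  0.61678586
  0.32438487]
[0.546 0.03  0.2  ] [-0.26016492  0.41972841  0.23540186  1.75994412 -0.11506001  0.97531474
  0.31269346]
[ 0.1811155   0.71377499  0.37095591  1.86124298 -0.40770335  0.64170184
  1.09266972] [ 0.00983651  0.59101154  0.65169227  1.7424749  -0.42714753  0.95408688
  1.1244192 ] 1.5
```

```bash
cat >> h.py <<'E'
b=np.load("board.npy") if __import__("os").path.exists("board.npy") else None
a_=np.pi/2+.2925; q=np.array([0,np.cos(a_/2),np.sin(a_/2),0])
def W(x,y,z): return T(b,[x,y,z])[0]
def bf(P):
    c,s=np.cos(b[2]),np.sin(b[2]); d=np.asarray(P)[:2]-b[:2]; return np.array([c*d[0]+s*d[1],-s*d[0]+c*d[1],P[2]])
def st(msg=""):
    s=get_state(); f=s["contact_force"]; c,sn=np.cos(b[2]),np.sin(b[2])
    print(msg,"t%.2f"%s["time"],"tcp_b",bf(s["tcp_pos"]).round(4),"F_b",np.round([c*f[0]+sn*f[1],-sn*f[0]+c*f[1],f[2]],1),"w%.4f"%s["width"],flush=True); return s
E
python3 - <<'E'
from h import *
ctrl.movep(W(.0565,-.033,.16),q); st("above")
ctrl.movel(W(.0565,-.033,.049),max_speed=.12); st("down")
ctrl.close_gripper(20); st("closed")
im,_=vision.grab_frame("scene"); cv2.imwrite("pics/s1.png",cv2.resize(im[130:290,180:390],None,fx=3.5,fy=3.5,interpolation=cv2.INTER_CUBIC))
st()
E
```

```text
above t3.74 tcp_b [ 0.0568 -0.0312  0.1601] F_b [-0.1 -0.1  0.1] w0.0855
down t4.82 tcp_b [ 0.0571 -0.0331  0.0498] F_b [ 1.1 -0.7 -0.2] w0.0853
closed t5.43 tcp_b [ 0.0544 -0.033   0.0498] F_b [-9.1  0.1 11. ] w0.0222
 t5.48 tcp_b [ 0.0544 -0.0331  0.0498] F_b [-9.2  1.6 11.3] w0.0217
```

View pics/s1.png

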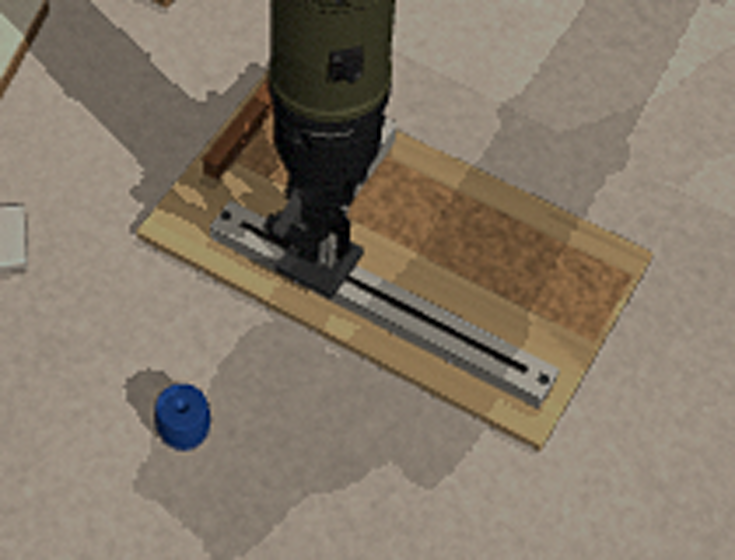

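The scene picture shows the fingers around the grip at about (315,245). The width of 22 mm means the tab is fully pressed, so I'll slide 24 mm, staying under the 32 mm minimum.

```bash
python3 - <<'E'
from h import *
for dy in (.006,.015,.024):
    ctrl.movel(W(.0548,-.033+dy,.050),max_speed=.04); s=st(dy)
    if abs(s["contact_force"]).max()>35: break
im,_=vision.grab_frame("scene"); cv2.imwrite("pics/s2.png",cv2.resize(im[130:290,180:390],None,fx=3.5,fy=3.5,interpolation=cv2.INTER_CUBIC))
E
```

```text
0.006 t5.79 tcp_b [ 0.0543 -0.0265  0.0499] F_b [-4.4  0.7  1.4] w0.0222
0.015 t6.17 tcp_b [ 0.0543 -0.0167  0.0499] F_b [-5.6  1.5  2.8] w0.0217
0.024 t6.54 tcp_b [ 0.0543 -0.008   0.0499] F_b [-6.   1.5  2.3] w0.0217
```

View pics/s2.png

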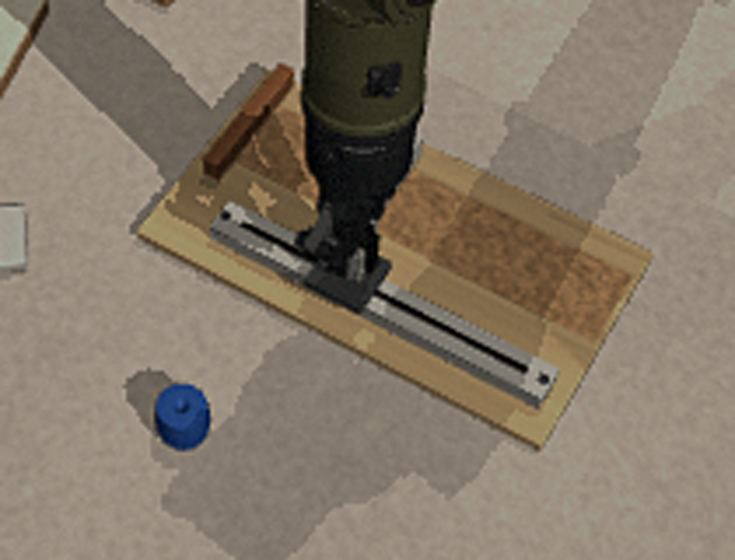

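The stop has moved about 24 mm. I'll release it, close the fingers, and push the lug from behind until the latch snaps in.

```bash
python3 - <<'E'
from h import *
ctrl.ungrasp(); st("open")
ctrl.movel(W(.055,-.009,.105),max_speed=.15)
ctrl.close_gripper(20); st("shut")
ctrl.movel(W(.051,-.052,.105),max_speed=.15)
im,d=vision.grab_frame("scene"); cv2.imwrite("pics/s3.png",cv2.resize(im[130:290,180:390],None,fx=3.5,fy=3.5,interpolation=cv2.INTER_CUBIC))
ctrl.movel(W(.051,-.052,.050),max_speed=.15); st("down")
E
```

```text
open t7.23 tcp_b [ 0.0548 -0.009   0.05  ] F_b [-0.4 -0.3 -1. ] w0.0853
shut t8.52 tcp_b [ 0.055 -0.009  0.105] F_b [0.2 0.2 1.1] w-0.0001
down t9.53 tcp_b [ 0.0512 -0.0513  0.0502] F_b [0.2 0.2 0.3] w0.0001
```

View pics/s3.png

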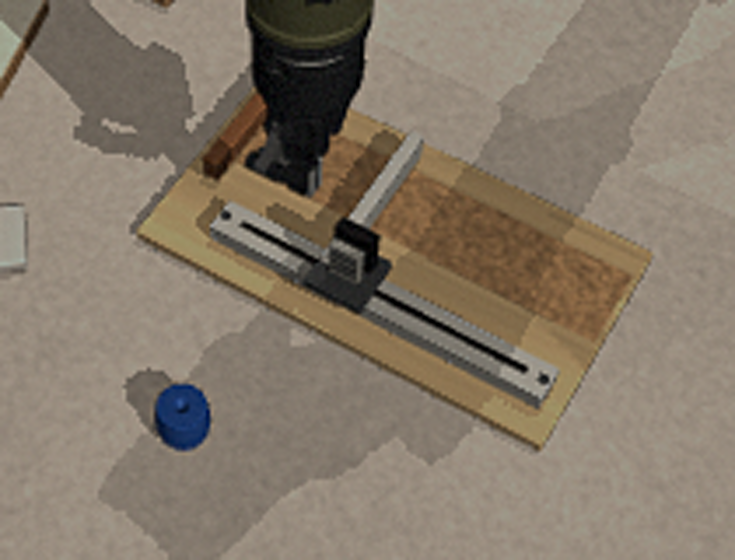

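The stop is free of the gripper, with its grip at (355,245). Next is a slow push with a force check.

```bash
python3 - <<'E'
from h import *
c,sn=np.cos(b[2]),np.sin(b[2])
ctrl.movel(W(.051,-.040,.050),max_speed=.08); st()
y=-.040
while y<-.0105:
    y+=.0015
    ctrl.movel(W(.051,y,.050),max_speed=.03); s=st("%.4f"%y)
    f=s["contact_force"]; fy=-sn*f[0]+c*f[1]
    if abs(fy)>12: print("STOP"); break
E
```

```text
t9.82 tcp_b [ 0.0516 -0.0386  0.0509] F_b [ 0.1  0.6 -0.6] w-0.0002
-0.0385 t10.07 tcp_b [ 0.051  -0.0386  0.0502] F_b [-0.1 -1.1 -0.6] w0.0001
-0.0370 t10.32 tcp_b [ 0.051  -0.037   0.0499] F_b [-0.9  0.3 -0.2] w0.0000
-0.0355 t10.57 tcp_b [ 0.051  -0.0353  0.05  ] F_b [-0.1 -0.  -0.4] w-0.0001
-0.0340 t10.82 tcp_b [ 0.051  -0.0345  0.05  ] F_b [-0.3 -3.   0.2] w0.0002
-0.0325 t11.07 tcp_b [ 0.051  -0.0332  0.05  ] F_b [ 0.6 -3.5 -0.4] w0.0001
-0.0310 t11.32 tcp_b [ 0.0511 -0.0297  0.05  ] F_b [-0.6 -0.7  0.2] w0.0001
-0.0295 t11.57 tcp_b [ 0.0511 -0.0287  0.05  ] F_b [1.4 0.1 0.2] w-0.0000
-0.0280 t11.82 tcp_b [ 0.051  -0.0278  0.05  ] F_b [-0.8 -0.4  1.3] w-0.0000
-0.0265 t12.07 tcp_b [ 0.051  -0.0266  0.05  ] F_b [-0.5 -0.7  0. ] w0.0005
-0.0250 t12.32 tcp_b [ 0.051  -0.0251  0.05  ] F_b [-0.2 -2.   0.7] w-0.0001
-0.0235 t12.57 tcp_b [ 0.051  -0.0249  0.05  ] F_b [ 0.7 -4.6 -1. ] w0.0002
-0.0220 t12.82 tcp_b [ 0.051  -0.0248  0.05  ] F_b [ 0.6 -7.8 -0.7] w0.0001
-0.0205 t13.07 tcp_b [ 0.051  -0.0246  0.0501] F_b [-0.7 -9.8 -1.4] w0.0000
-0.0190 t13.32 tcp_b [ 0.051  -0.0246  0.0501] F_b [  1.5 -13.9  -2.2] w0.0001
STOP
```

```bash
python3 - <<'E'
from h import *
ctrl.movel(W(.051,-.045,.050),max_speed=.1)
ctrl.movel(W(.0,-.10,.20),max_speed=.25)
ctrl.ungrasp()
P=[.5195,-.2585,.17]
ctrl.movep(P,q); st()
for n in ["scene","top"]:
    im,d=vision.grab_frame(n); np.save(f"pics/{n}4d.npy",d); cv2.imwrite(f"pics/{n}4_raw.png",im)
    im=cv2.resize(im,None,fx=4,fy=4,interpolation=cv2.INTER_CUBIC)
    for B in [box(-.07,.035,y,y+.012,.015,.041) for y in(-.025,)]:
        h=cv2.convexHull(((proj(n,T(b,B))+.5)*4).astype(np.int32)); cv2.polylines(im,[h],True,(255,0,255),1)
    c=(proj(n,[[.57,.07,.02]])[0]*4).astype(int)
    cv2.imwrite(f"pics/{n}4.png",im[c[1]-280:c[1]+280,c[0]-390:c[0]+390])
E
```

```text
t16.46 tcp_b [-0.142  -0.3522  0.1701] F_b [0.7 0.3 0.3] w0.0857
```

View pics/scene4.png

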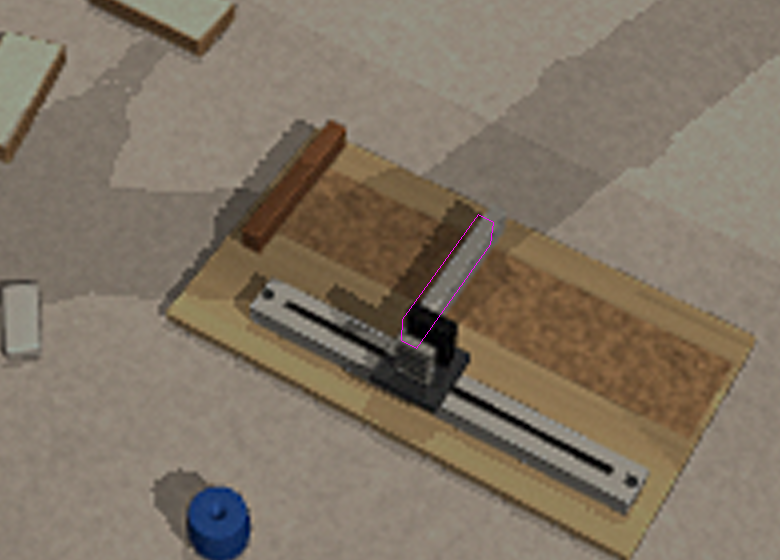

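View pics/top4.png

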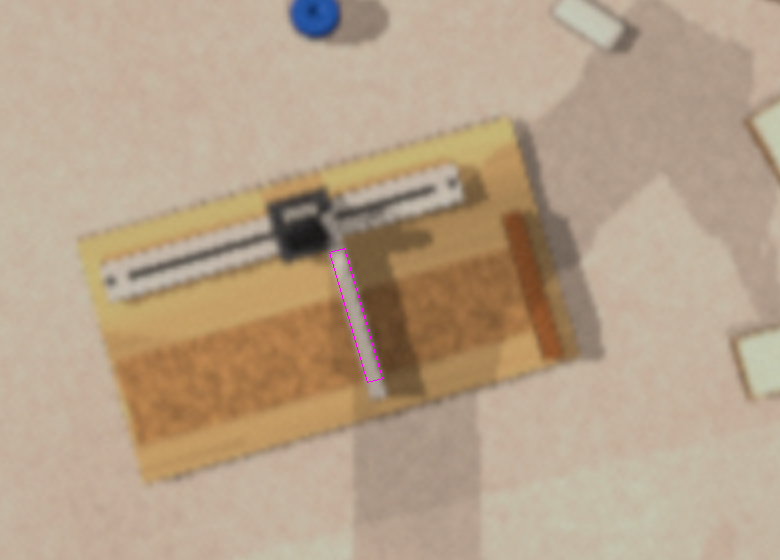

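The blade face matches the overlay at board y of about -25 mm, so the travel is about 35 mm and the gap about 125 mm. Before grasping I'll refine the panel pose by colour.

```bash
python3 - <<'E'
from h import *
pm={}
for n in ["top","scene"]:
    im=cv2.imread(f"pics/{n}0.png").astype(int); c=proj(n,[[.5195,-.2585,.018]])[0]
    # white-greenish face: low R-B relative to table
    rb=im[...,2]-im[...,1]
    m=(rb<(5)).astype(np.uint8)
    R=np.zeros_like(m);cv2.circle(R,(int(c[0]),int(c[1])),30,1,-1)
    L=im.sum(2)>(300 if n=="top" else 270)
    m=m&R&L.astype(np.uint8); m=cv2.morphologyEx(m,cv2.MORPH_OPEN,np.ones((3,3)))
    cs,_=cv2.findContours(m,0,1); k=max(cs,key=cv2.contourArea); M=np.zeros_like(m);cv2.drawContours(M,[k],-1,1,-1); pm[n]=M
    print(n,M.sum(),rb[int(c[1]),int(c[0])],rb[int(c[1])+25,int(c[0])])
p=[.5195,-.2585,.28]
for ms in (pm,{"top":pm["top"]},{"scene":pm["scene"]}):
    p,f=fit(ms,[box(-.025,.025,-.055,.055,.018,.0181)],[.522,-.255,.27]); print(p,np.degrees(p[2]),f)
E
```

```text
top 435 -3 12
scene 334 -2 10
[ 0.51845975 -0.25871638  0.2613879 ] 14.976423498438328 0.5190380834004742
[ 0.51819432 -0.25997574  0.30655905] 17.564539697311535 0.30688302907369847
[ 0.51632594 -0.25985322  0.29825546] 17.088778914704477 0.21057884231536925
```

```bash
python3 - <<'E'
from h import *
P=np.array([.5185,-.2588,0])
ctrl.movel(P+[0,0,.004],max_speed=.14); st("down")
ctrl.close_gripper(30); st("closed")
ctrl.movel(P+[0,0,.09],max_speed=.12); st("up")
for n in ["scene","top"]:
    im,d=vision.grab_frame(n); cv2.imwrite(f"pics/{n}5_raw.png",im)
    c=(proj(n,[[.518,-.259,.07]])[0]).astype(int)
    cv2.imwrite(f"pics/{n}5.png",cv2.resize(im[max(c[1]-45,0):c[1]+45,c[0]-60:c[0]+60],None,fx=6,fy=6,interpolation=cv2.INTER_CUBIC))
E
```

```text
down t17.89 tcp_b [-0.1442 -0.354   0.0047] F_b [-0.4  0.   0.6] w0.0852
closed t18.32 tcp_b [-0.1444 -0.3538  0.0047] F_b [-0.1  0.4  5.4] w0.0491
up t19.19 tcp_b [-0.145  -0.3532  0.0893] F_b [ 0.1 -0.5 -0.2] w0.0490
```

View pics/scene5.png

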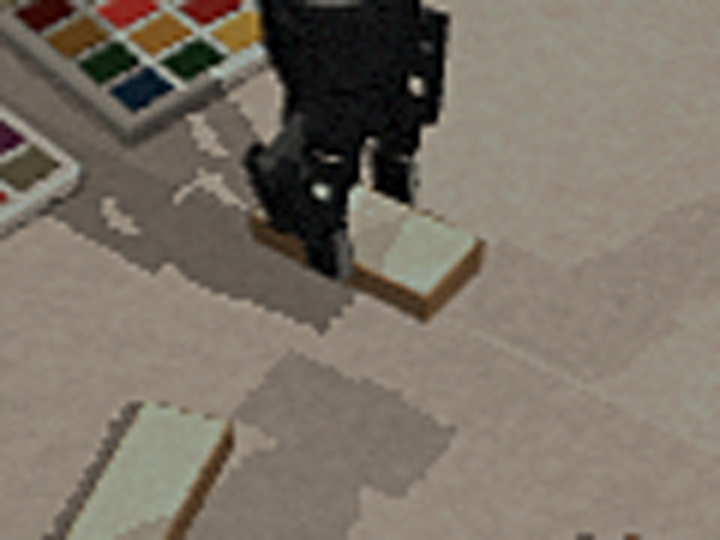

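View pics/top5.png

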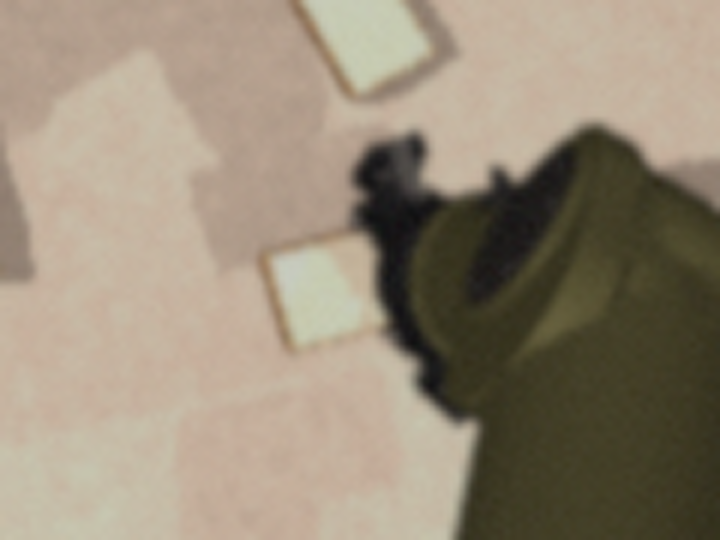

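```bash
python3 - <<'E'
from h import *
pts={"scene":[(483,240),(427,296)],"top":[(266,251),(293,350)]}
tb=bf(get_state()["tcp_pos"])
for n in pts:
    c=(proj(n,[[.518,-.259,.07]])[0]).astype(int)
    o=np.array([c[0]-60,max(c[1]-45,0)])
    px=np.array(pts[n])/6-.4+o
    for X in at_z(n,px,.1026): print(n,(bf(X)-tb).round(4))
E
```

```text
scene [-0.0243  0.0573  0.0136]
scene [0.0231 0.0557 0.0136]
top [0.0274 0.0522 0.0136]
top [-0.0229  0.0537  0.0136]
```

The panel is held level and centred (its end is about 55 mm from the TCP), so I'll place it now.

```bash
python3 - <<'E'
from h import *
ctrl.movep(W(-.035,-.0875,.10),q); ctrl.pause(.2); st("over")
ctrl.movel(W(-.035,-.0875,.035),max_speed=.10); st()
ctrl.movel(W(-.035,-.0875,.0185),max_speed=.04); ctrl.pause(.2); st("low")
for n in ["scene","top"]:
    im,d=vision.grab_frame(n)
    c=(proj(n,[W(-.035,-.0875,.02)])[0]).astype(int)
    cv2.imwrite(f"pics/{n}6.png",cv2.resize(im[max(c[1]-50,0):c[1]+60,c[0]-60:c[0]+90],None,fx=5,fy=5,interpolation=cv2.INTER_CUBIC))
E
```

```text
over t20.60 tcp_b [-0.0354 -0.0893  0.1   ] F_b [-0.2  0.4 -0.4] w0.0493
 t21.40 tcp_b [-0.0347 -0.0877  0.0354] F_b [-0.2  0.6  0.2] w0.0491
low t22.16 tcp_b [-0.0349 -0.0875  0.0187] F_b [ 0.8 -0.1 -0.1] w0.0489
```

View pics/scene6.png

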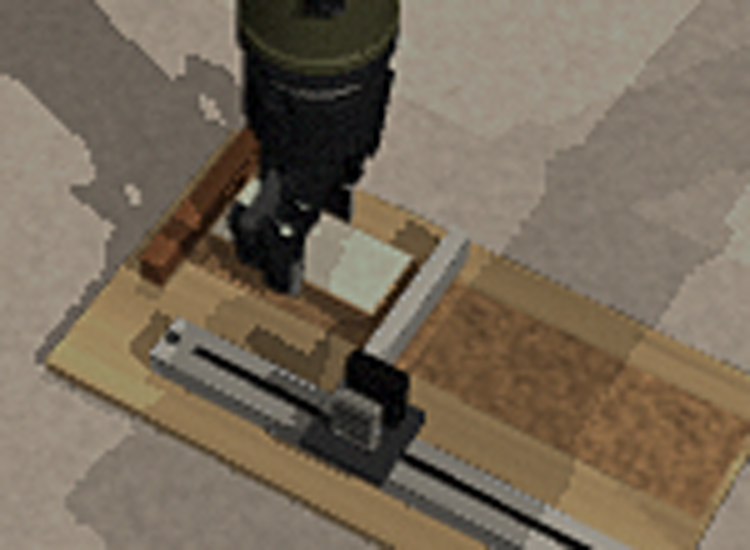

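The panel sits between the fence, near (200,220), and the blade, near (410,290), with clearance at both ends. I'll lower it the last bit, release and retreat.

```bash
python3 - <<'E'
from h import *
ctrl.movel(W(-.035,-.0875,.0163),max_speed=.03); ctrl.pause(.15); st("touch")
ctrl.ungrasp(); ctrl.pause(.2); st("open")
ctrl.movel(W(-.035,-.0875,.15),max_speed=.12)
ctrl.movep([.35,-.30,.25],q); st()
for n in ["scene","top"]:
    im,d=vision.grab_frame(n); 
    print([(r["p"],r["point"]) for r in models.recognise(n,"panel")][:4])
    I=cv2.resize(im,None,fx=4,fy=4,interpolation=cv2.INTER_CUBIC)
    for B in [box(-.06,-.01,-.1425,-.0325,.012,.03)]:
        h=cv2.convexHull(((proj(n,T(b,B))+.5)*4).astype(np.int32)); cv2.polylines(I,[h],True,(255,0,255),1)
    c=(proj(n,[[.57,.08,.02]])[0]*4).astype(int)
    cv2.imwrite(f"pics/{n}7.png",I[c[1]-280:c[1]+280,c[0]-390:c[0]+390])
    v,u=np.mgrid[0:384,0:512]; ok=d>0
    P=at_depth(n,np.c_[u[ok],v[ok]],d[ok]); B=np.array([bf(x) for x in P[(abs(P[:,0]-.56)<.25)&(abs(P[:,1]-.1)<.25)]])
    t=B[(abs(B[:,0]+.035)<.02)&(abs(B[:,1]+.0875)<.045)]
    A=np.c_[t[:,:2]-t[:,:2].mean(0),np.ones(len(t))]; print(n,"panel top plane",np.linalg.lstsq(A,t[:,2],rcond=None)[0])
    g=B[(abs(B[:,0]-.06)<.03)&(abs(B[:,1]+.0)<.04)&(B[:,2]>.066)]; print("grip x,y pct",np.percentile(g,[2,50,98],axis=0).round(4).tolist())
E
```

```text
touch t22.66 tcp_b [-0.0346 -0.0876  0.0167] F_b [-0.6 -0.3  5.6] w0.0490
open t23.31 tcp_b [-0.035  -0.0875  0.0163] F_b [-0.5  0.9  0.4] w0.0858
 t26.04 tcp_b [-0.3167 -0.3439  0.2496] F_b [ 0.   0.1 -1.1] w0.0853
[(0.9, [177.2, 140.4]), (0.88, [270.6, 174.4]), (0.73, [138.1, 168.7])]
scene panel top plane [1.40354111e-02 6.73403668e-05 3.12892642e-02]
grip x,y pct [[0.0435, -0.0109, 0.0668], [0.055, 0.0048, 0.0779], [0.0746, 0.0202, 0.0842]]
[(0.8, [361.2, 139.8]), (0.79, [366.7, 191.6]), (0.72, [277.2, 224.1])]
top panel top plane [-0.00076922 -0.00326841  0.03096479]
grip x,y pct [[0.0449, -0.0153, 0.0689], [0.0534, 0.0002, 0.0798], [0.0745, 0.0156, 0.0863]]
```

View pics/scene7.png

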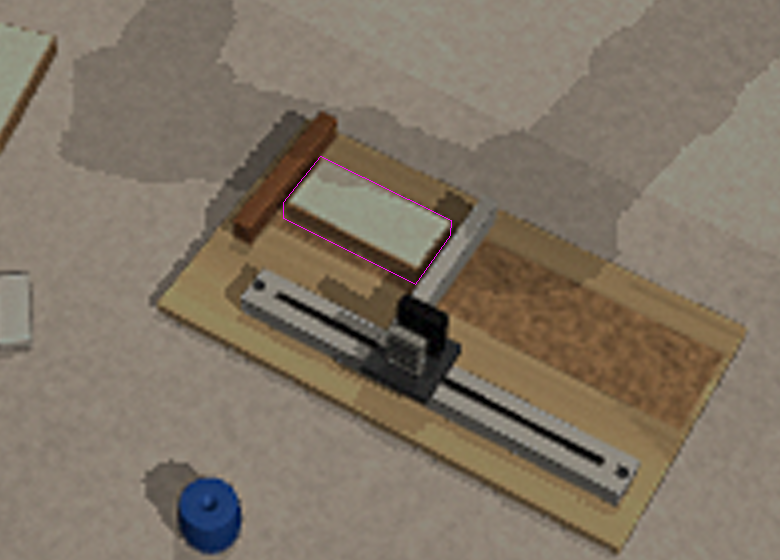

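View pics/top7.png

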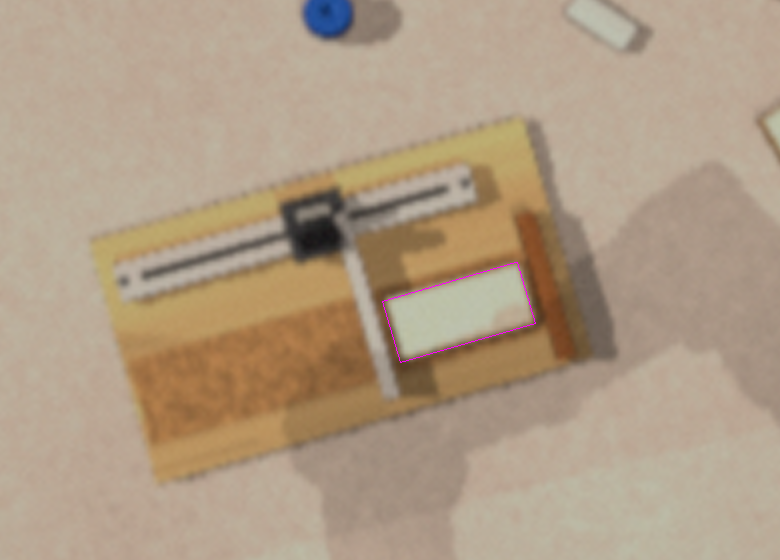

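```bash
python3 -c "
from station import ticket
print(ticket.close_job())"
```

```text
the job is handed in; nothing more can be done
None
```

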